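Straightedge against the loaded pulp tray

TASK

Three moulded-pulp trays stand on the inspection bench, and one of them is on load test with the steel knobbed weight in it; the other two only hold products. Take the straightedge out of its leaning stand and stand it upright on its long edge on the bench, midway along the robot-side flange of the loaded tray, pressed gently up against the flange edge and left flush with it along its whole length, so that any bulge can be read. Do not shift or tip any tray, or disturb the weight, the products, or the calliper, tape roll and meter lying about.

Things in the scene. Friction and masses are not known exactly. Their poses are not given: they have to be found in the camera images.
- straightedge: plain aluminium bar 16 (its x, thickness) x 150 (y) x 60 mm (z), 0.31 to 0.49 kg, two small dark rivets near its ends. Origin: centre of its 16 x 150 underside. At the start it leans in the stand: its z axis tips 35 deg from vertical toward the stand's -x, its y along the stand's y; it rests on the stand's front cheeks and slot floors. Both faces are alike, and both long edges
- straightedge_end1 (a point): centre of the straightedge's end at its y = -75 mm: mid-thickness, 30 mm above its underside
- straightedge_end2 (a point): centre of the straightedge's end at its y = +75 mm: mid-thickness, 30 mm above its underside
- straightedge_mid (a point): centre of the straightedge: mid-thickness, mid-length, 30 mm above its underside
- stand: fixed plywood stand, base 120 x 150 x 10 mm, origin at the centre of its underside, -x to the robot. Two slotted cheeks 14 mm wide at y = +-52 mm, open between them for fingers. Slots lean 35 deg, tops toward -x, 20 mm wide; floor 30 mm above the bench at x = +12 mm, where the bar's underside centre rests. Cheeks cover the bar's lower 30 mm: draw it out 30 mm or more along the lean
- tray_a: the tray farthest to the robot's right: pulp tray, brown, loose, 0.11 to 0.18 kg, 140 (its x) x 150 (y) x 32 mm. Origin: centre of the underside; -x looks to the robot. Floor top 6 mm up, sloping walls, flat flange all round 26 to 32 mm above the bench; its straight outer edge, 70 mm from centre in x, 75 in y, is its widest part. Trays 15 mm or more apart
- tray_b: the middle tray, like tray_a (same sizes and axes)
- tray_c: the tray farthest to the robot's left, like tray_a (same sizes and axes)
- weight: plain steel test weight: cylinder 64 mm diameter, 64 mm high, with a small knob on top, 93 mm high in all, 1.4 to 2.0 kg; origin at the centre of its underside; stands in the middle of one of the three trays, on its floor. With it in, the tray slides only under a push of more than about 7 N
- product_1: black rectangular boxed product 64 x 92 x 26 mm lying in one of the trays; origin centre of its underside; bystander, loose; leave it be
- product_2: same as product_1, in another tray; bystander, loose; leave it be
- caliper: steel calliper with a black slide, lying flat, 190 mm long (its y), 12 mm high, between the robot and the trays; origin below the middle of its beam; bystander, loose; leave it be
- tape_roll: roll of brown tape lying flat, 92 mm across, 48 mm high, between the robot and the trays; origin at the centre of its underside; bystander, loose; leave it be
- moisture_meter: grey hand meter, 70 x 150 x 24 mm, lying flat near the stand on the robot's left; origin at the centre of its underside; bystander, loose; leave it be
There are look-alikes about, which are no part of the job. Leave any pink look-alike of the tray_b alone. Of the things shaped like the stand, the plywood one is meant.

How it is judged:
By the outcome, as a careful person would: the job done as asked, in the order asked, and still so for the second after the job is handed in, with the robot touching nothing.
It also fails if it takes over 61 s, if anything falls off the work surface, if the arm or the gripper's body presses on something with over 40 N, if the wrist force passes 120 N, or if a joint passes its speed limit or range.

ROBOT

A 7-joint arm with a two-finger parallel gripper is mounted at the origin on the work surface. World frame = base frame: x ahead of the robot, y to its left, z up, the work surface at z = 0. Lengths are in mm, angles in degrees, forces in N, time in s.
With the tool pointing down it reaches from about 425 to 1025 mm from the base axis. Payload 3.6 kg.
Tool frame: the origin (TCP) lies between the finger pads; the fingertips stand 22 mm ahead of it and the grasp point (between the pads) lies 3 mm ahead of it (r.finger_overhang is the distance from the TCP to the fingertips, in mm); z points along the fingers, y is the line along which they close (so a half turn about z gives the same grasp; the last joint's range is limited). The gripper opens to 85 mm and grips with 20 to 120 N. Pads are 22 mm wide; open, the fingers measure 114 mm over their backs; the gripper's body (76 mm by 85 mm) begins 54 mm behind the grasp point. The pads swing forward as they close: fully open they stand 13 mm farther back than shut.
Start: joints at [64.315, 33.873, 2.773, 92.16, -1.908, 54.013, -1.931], TCP at [251.869, -679.847, 253.302] pointing down, gripper open.
Joint ranges: [-153.93, 153.93], [-27.13, 128.08], [-72.61, 78.16], [10.71, 143.7], [-87.88, 267.88], [4.46, 118.87], [-176.78, 176.78]. Speed limits (degrees/s): [147.25, 147.25, 180, 180, 180, 180, 180].

INTERFACE

Orientations are given as [roll, pitch, yaw] about the fixed x, y, z axes, in that order (R = Rz(yaw) Ry(pitch) Rx(roll)).
In Python, from workcell import r gives the robot as it stands.
- The arm moves only by the tool send_rows, never from a script. Its argument "deltas" is a list of rows, each a list of 4 numbers: the shift along the world's x, y, z as a fraction of full scale, then the turn about the world's z as a fraction of full scale. A call has 1 to 20 rows; each row is the pose to reach, as a shift and turn from the pose commanded when the call began; what a row does not reach only later rows make up. Full scale, the value 1, is 10 cm for a shift and 0.5 rad for a turn. A row lasts 1/10 s, in which the tool goes at most 50 mm and 8.59 degrees, less where a joint would pass 70% of its speed; a pose out of reach is approached as far as the arm can. A call with a number of a shift or a turn outside -1 to 1 is refused whole. A call with a gripper value outside its range is refused whole. "gripper" is the closure, from -1 (fully open) to 1 (shut), set as the call begins (left out, the last holds). The fingers move at their own pace and stop on an object; the grip force is fixed at half the most. Time passes only in rows, so rows that repeat a pose let the fingers close. It gives the time, the measured TCP pose, the force, the opening and the grip force at its end, in the units of the state.
- r.get_state(): the state, without advancing time (a new reading comes with each control period).
- r.snapshot(name): name is "scene" or "top" or "wrist"; returns (picture, depth): 384x512x3 uint8, red, green, blue; 384x512 float32, mm along the optical axis (not along the pixel's ray), 0 where there is no reading.
- r.camera_params(name): a dict with "fx", "fy", "cx", "cy" (pixels), "cam_to_world" (4x4, takes a point from camera to world coordinates). Camera axes: x right, y down, z forward; pixel columns grow to the right and rows downward; lengths in mm; the calibration is good to about 2 mm. A picture is of the moment at which its call begins: read the wrist's pose just before it. camera_params takes no time and is no camera call; for the wrist camera it gives the pose at the moment of the call.
- r.finish_job(): hands the job in; it is judged then, once.
The state is a dict: "time": time; "q": joint angles; "joint_velocities": joint speeds; "effort": joint torques, N m; "eef_pos": TCP position; "eef_rot": TCP orientation; "force": force on the tool from outside, world axes, zero at the start; "ft_torque": the same for the moment, N m; "finger_gap": opening from 0.0 (shut) to 1.0 (fully open); "finger_force": force on a finger pad.
Only numpy, scipy, OpenCV 4.12 (cv2) and the standard library are available. Lean on these libraries where they do the work, as an engineer would, in place of code of your own. Each camera call takes 0.05 s, during which the arm holds its last target. There are 200 camera calls.

## Working session

There is one attempt and no reset: what is moved stays moved. The work goes in short steps, Python scripts to look and compute and a tool call to move; the robot and the scene stay as the last step left them, time stands still between calls to the robot, and variables do not carry over. Pictures are saved under pics/ and viewed, at most 10 in all, crops included, and the job is handed in when it is done.

Besides the shell and the picture viewer there is one more tool, called after "Emit:" as name([rows], argument=value, ...), one row to a line, values as JSON. send_rows: Moves the arm, as the interface text tells. Its arguments: {"type":"object","properties":{"deltas":{"type":"array","items":{"type":"array","items":{"type":"number","minimum":-1,"maximum":1}}},"gripper":{"type":"number"}},"required":["deltas"]}

```bash
mkdir -p pics; ls; python3 - <<'E'
from workcell import r
import cv2,numpy as np
for n in("scene","top"):
    p,d=r.snapshot(n); cv2.imwrite(f"pics/{n}0.png",cv2.cvtColor(p,cv2.COLOR_RGB2BGR)); np.savez(f"{n}0.npz",p=p,d=d,**{k:v for k,v in r.camera_params(n).items()})
    c=r.camera_params(n);print(n,c["fx"],np.round(c["cam_to_world"],2).tolist(),(d==0).mean())
s=r.get_state();print(s)
E
```

```text
pics
scene 445.27042891415647 [[-0.7, 0.51, -0.51, 1094.09], [0.72, 0.48, -0.51, 712.09], [-0.01, -0.71, -0.7, 984.85], [0.0, 0.0, 0.0, 1.0]] 0.008168538411458334
top 451.554735438027 [[-0.01, -0.98, 0.19, 197.81], [-1.0, 0.01, -0.01, 79.06], [0.01, -0.19, -0.98, 1300.16], [0.0, 0.0, 0.0, 1.0]] 0.004033406575520833
{'time': 0.1, 'q': array([64.31301775, 33.92178464,  2.76838205, 92.22874502, -1.90711508,
       54.01296196, -1.92971618]), 'joint_velocities': array([-0.03437352, -0.13581237, -0.06890871, -0.08674793,  0.04167049,
        0.02234599, -0.0426331 ]), 'effort': array([ 4.27891267e-03, -5.50003982e+01,  1.55297130e+00, -1.98824984e+01,
        9.70687164e-03,  3.79407327e-03,  7.93026743e-06]), 'eef_pos': array([ 251.63887265, -679.17922535,  252.24105477]), 'eef_rot': array([-1.79882867e+02,  7.71520204e-03,  2.03354539e+01]), 'force': array([-0.30468939, -0.05010385,  0.72139236]), 'ft_torque': array([-0.01258853,  0.0081259 ,  0.01804748]), 'finger_force': 0.0, 'finger_gap': 0.9988602327011407}
```

View pics/scene0.png

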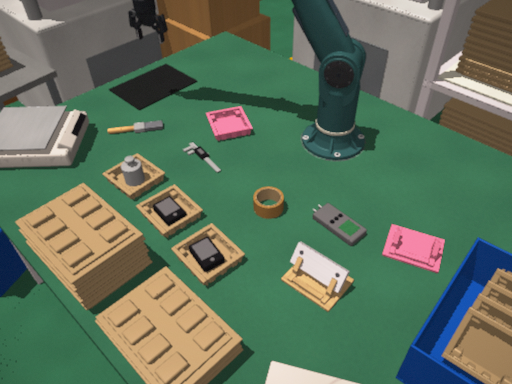

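View pics/top0.png

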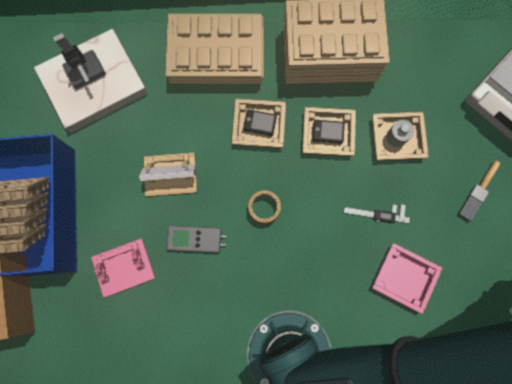

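The top view shows the weight in the right-most tray (tray_a, px ~400,136). The plywood stand with the white bar is at px ~(170,175), and the pink look-alikes at (123,267) and (407,278) can be ignored. Next I'll measure the tray, stand and bar.

```bash
cat > h.py <<'E'
import numpy as np,cv2
def cloud(d,c):
    v,u=np.mgrid[:d.shape[0],:d.shape[1]]
    P=np.stack([(u-c["cx"])/c["fx"]*d,(v-c["cy"])/c["fy"]*d,d],-1)
    T=np.asarray(c["cam_to_world"]); return P@T[:3,:3].T+T[:3,3]
def ray(u,v,c,z):
    T=np.asarray(c["cam_to_world"]); k=T[:3,:3]@np.array([(u-c["cx"])/c["fx"],(v-c["cy"])/c["fy"],1.])
    return T[:3,3]+k*(z-T[2,3])/k[2]
def rect(xy):
    return cv2.minAreaRect(np.asarray(xy,np.float32).reshape(-1,1,2))
E
python3 - <<'E'
from h import *
for n in("top","scene"):
    f=dict(np.load(n+"0.npz")); p,d=f["p"],f["d"]; W=cloud(d,f); hsv=cv2.cvtColor(p,cv2.COLOR_RGB2HSV)
    brown=(hsv[...,0]>5)&(hsv[...,0]<28)&(hsv[...,1]>60)&(hsv[...,2]>90)
    ok=d>0; X,Y,Z=W[...,0],W[...,1],W[...,2]
    flat=ok&(X>350)&(X<420)&(abs(Y)<150); print(n,"table z",np.median(Z[ok&(hsv[...,0]>60)&(hsv[...,0]<90)&(X>300)&(X<700)&(abs(Y)<300)]))
    m=(ok&brown&(Z>22)&(Z<40)&(X>450)&(X<800)&(Y<100)).astype(np.uint8)
    k,l,st,_=cv2.connectedComponentsWithStats(m)
    for i in range(1,k):
        if st[i,4]>150:
            q=W[l==i]; print("tray",st[i].tolist(),rect(q[:,:2]),np.median(q[:,2]))
    m=(ok&brown&(Z>5)&(Z<16)&(X>350)&(X<700)&(Y>100)&(Y<600)).astype(np.uint8)
    k,l,st,_=cv2.connectedComponentsWithStats(m)
    for i in range(1,k):
        if st[i,4]>100: q=W[l==i];print("stand",st[i].tolist(),rect(q[:,:2]),np.median(q[:,2]))
    m=(ok&(hsv[...,1]<60)&(hsv[...,2]>110)&(Z>32)&(Z<120)&(X>350)&(X<620)&(Y>150)&(Y<600)).astype(np.uint8)
    k,l,st,_=cv2.connectedComponentsWithStats(m)
    for i in range(1,k):
        if st[i,4]>60:
            q=W[l==i]; print("bar",st[i].tolist(),q.min(0),q.max(0),rect(q[:,:2]))
            c=q.mean(0); print(c,np.linalg.svd(q-c,full_matrices=False)[2].round(3).tolist())
            t=q[q[:,2]>q[:,2].max()-8]; print("top edge",t.mean(0),rect(t[:,:2]))
E
```

```text
top table z 0.16525257569946916
tray [251, 100, 34, 48, 491] ((654.927490234375, 52.05587387084961), (100.7832260131836, 142.4241943359375), 85.80638122558594) 31.28164421955171
tray [303, 108, 52, 48, 832] ((628.6680297851562, -130.6091766357422), (150.2542724609375, 142.79319763183594), 85.95597839355469) 31.148890298866604
tray [373, 112, 55, 48, 871] ((613.0009765625, -338.3686828613281), (142.5959014892578, 152.9573211669922), 1.1352263689041138) 31.345909996525734
stand [237, 113, 14, 28, 144] ((654.0653686523438, 120.73603820800781), (38.58104705810547, 87.13188934326172), 89.81305694580078) 7.941870330644747
stand [153, 161, 30, 6, 125] ((541.5228271484375, 344.9143981933594), (13.627374649047852, 85.5645523071289), 3.0554826259613037) 10.574445994459666
stand [145, 175, 52, 22, 731] ((472.5239562988281, 335.6655578613281), (50.35868835449219, 150.38174438476562), 5.881440162658691) 10.14454051660573
bar [139, 164, 56, 17, 667] [476.51173717 259.01066334  32.2299324 ] [532.41110767 410.71968906  90.18074418] ((504.4945068359375, 335.1175842285156), (48.25188446044922, 149.985
[... 862 characters left out ...]
43029785156, 151.2447967529297), 4.6357197761535645) 9.780301762658269
stand [296, 271, 32, 25, 281] ((529.1009521484375, 339.66107177734375), (28.357276916503906, 88.1268081665039), 5.038634777069092) 10.066639806258308
bar [291, 241, 59, 51, 1274] [477.54356759 261.49629186  32.14665925] [535.07575253 413.32501723  87.68050004] ((506.6053466796875, 336.9678955078125), (51.092403411865234, 151.2589569091797), 4.0775322914123535)
[508.24260442 340.78159756  62.30572504] [[0.072, -0.997, 0.005], [-0.612, -0.041, 0.79], [-0.787, -0.06, -0.614]]
top edge [494.81823551 338.40547118  82.17453034] ((495.1976318359375, 336.8941955566406), (14.827775955200195, 147.89500427246094), 4.817607402801514)
```

Emit:
send_rows([
  [0.4,0.4,0,0.28],
  [0.8,0.8,0,0.56],
  [1,1,0,0.82],
  [1,1,0,0.82],
], gripper=-1)

```text
time: 0.5
eef_pos: [359.7, -572.7, 252.8]
eef_rot: [-179.9, -0.4, 44.6]
force: [-0.1, 0.4, 0.0]
finger_gap: 1.002
finger_force: 0.0
```

Emit:
send_rows([
  [0.4,0.5,0,0.28],
  [0.8,1,0,0.56],
  [0.8,1,0,0.82],
  [0.8,1,0,0.82],
])

```text
time: 0.9
eef_pos: [436.3, -474.3, 253.1]
eef_rot: [180.0, -0.2, 67.9]
force: [-0.5, 1.5, -0.8]
finger_gap: 0.996
finger_force: 0.0
```

Emit:
send_rows([
  [0.4,0.5,0,0.28],
  [0.7,1,0,0.56],
  [0.7,1,0,0.82],
  [0.7,1,0,0.82],
  [0.7,1,0,0.82],
  [0.7,1,0,0.82],
])

```text
time: 1.5
eef_pos: [500.0, -382.4, 252.9]
eef_rot: [-179.9, 0.1, 90.5]
force: [0.3, -0.9, 0.0]
finger_gap: 0.998
finger_force: 0.0
```

```bash
python3 - <<'E'
from workcell import r
from h import *
s=r.get_state();c=r.camera_params("wrist");p,d=r.snapshot("wrist")
np.savez("w1.npz",p=p,d=d,**c); cv2.imwrite("pics/w1.png",cv2.cvtColor(p,cv2.COLOR_RGB2BGR))
print(s["time"],s["eef_pos"],s["eef_rot"],s["q"],r.finger_overhang,s["force"])
print(c["fx"],np.round(c["cam_to_world"],2).tolist())
W=cloud(d,c);hsv=cv2.cvtColor(p,cv2.COLOR_RGB2HSV);Z=W[...,2]
m=((d>0)&(Z>24)&(Z<38)&(W[...,0]>400)&(W[...,0]<720)&(W[...,1]<-240)).astype(np.uint8)
k,l,st,_=cv2.connectedComponentsWithStats(m)
for i in range(1,k):
    if st[i,4]>500: q=W[l==i];print(st[i].tolist(),rect(q[:,:2]),q.min(0),q.max(0))
E
```

```text
1.5 [ 500.04514304 -382.44724857  252.93425708] [-1.79907626e+02  7.28044832e-02  9.05044607e+01] [ 45.56980862  27.8383511  -17.34331758 104.45454563  10.72040826
  49.33550008  23.59771607] 22.0 [ 0.33323048 -0.92533295  0.02379572]
277.1409947922589 [[1.0, 0.01, 0.0, 498.94], [0.01, -0.96, -0.29, -309.88], [-0.0, 0.29, -0.96, 372.65], [0.0, 0.0, 0.0, 1.0]]
[292, 68, 126, 129, 5032] ((612.957763671875, -338.8365783691406), (140.23167419433594, 150.38778686523438), 1.8266544342041016) [ 540.91132739 -415.1146898    24.00599229] [ 684.8492048  -261.60969418   34.15935635]
```

View pics/w1.png

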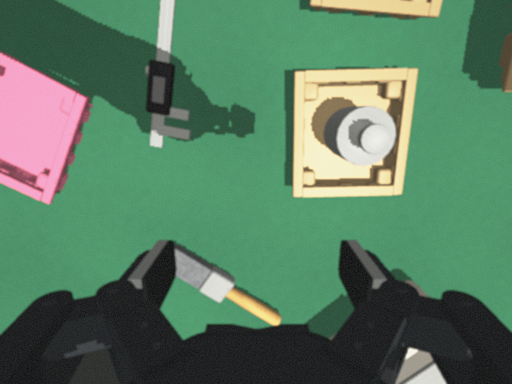

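The wrist view shows the weighted tray at px (293–417, 68–197). Its robot-side edge is at column ~294, and the calliper is well clear at column ~165. I'll fit that edge from the saved view while moving on to the stand.

```bash
python3 - <<'E'
from h import *
c=dict(np.load("w1.npz"));p=c["p"];hsv=cv2.cvtColor(p,cv2.COLOR_RGB2HSV)
b=((hsv[...,0]<30)&(hsv[...,1]>50)&(hsv[...,2]>110))
def fit(rows,cols,side):
    pts=[]
    for v in rows:
        u=np.where(b[v,cols[0]:cols[1]])[0]
        if len(u): pts.append(ray(cols[0]+(u[0]-.5 if side<0 else u[-1]+.5),v,c,32)[:2])
    pts=np.array(pts); vx,vy,x0,y0=cv2.fitLine(pts.astype(np.float32),cv2.DIST_HUBER,0,.01,.01).ravel()
    return x0,y0,np.degrees(np.arctan2(-vx*np.sign(vy),abs(vy)))
print("left",fit(range(74,192),(270,440),-1)); print("right",fit(range(74,192),(270,440),1))
E
```

```text
left (np.float32(541.6621), np.float32(-315.52176), np.float32(1.9198269))
right (np.float32(682.8), np.float32(-334.64136), np.float32(1.982938))
```

Emit:
send_rows([
  [0,0.5,0,0],
  [0,1,0,0],
  [0,1,0,0],
])

```text
time: 1.85
eef_pos: [501.8, -272.9, 253.4]
eef_rot: [-179.9, -0.2, 91.2]
force: [0.4, 0.2, 0.4]
finger_gap: 0.998
finger_force: 0.0
```

Emit:
send_rows([
  [0,0.5,0,0],
  [0,1,0,0],
  [0,1,0,0],
])

```text
time: 2.15
eef_pos: [501.9, -173.2, 253.6]
eef_rot: [-180.0, -0.2, 91.3]
force: [0.6, 0.5, -0.0]
finger_gap: 0.996
finger_force: 0.0
```

Emit:
send_rows([
  [0,0.5,0,0],
  [0,1,0,0],
  [0,1,0,0],
])

```text
time: 2.45
eef_pos: [502.3, -73.6, 253.9]
eef_rot: [179.9, -0.2, 91.3]
force: [-0.2, -0.2, 0.8]
finger_gap: 0.999
finger_force: 0.0
```

Emit:
send_rows([
  [0,0.5,0,0],
  [0,1,0,0],
  [0,1,0,0],
])

```text
time: 2.75
eef_pos: [502.6, 26.5, 254.1]
eef_rot: [179.9, -0.2, 91.3]
force: [0.1, 0.6, -0.2]
finger_gap: 1.0
finger_force: 0.0
```

Emit:
send_rows([
  [0,0.5,0,0],
  [0,1,0,0],
  [0,1,0,0],
])

```text
time: 3.05
eef_pos: [502.7, 126.9, 254.3]
eef_rot: [179.8, -0.3, 91.3]
force: [0.1, -0.4, -0.0]
finger_gap: 1.0
finger_force: 0.0
```

Emit:
send_rows([
  [0,0.5,0,0.05],
  [0,1,0,0.13],
  [0,1,0,0.13],
  [0,1,0,0.13],
  [0,1,0,0.13],
])

```text
time: 3.55
eef_pos: [502.6, 217.4, 252.9]
eef_rot: [-180.0, 0.1, 94.3]
force: [0.9, -0.8, -0.4]
finger_gap: 0.999
finger_force: 0.0
```

```bash
python3 - <<'E'
from workcell import r
from h import *
s=r.get_state();c=r.camera_params("wrist");p,d=r.snapshot("wrist")
np.savez("w2.npz",p=p,d=d,**c); cv2.imwrite("pics/w2.png",cv2.cvtColor(p,cv2.COLOR_RGB2BGR))
print(s["time"],s["eef_pos"],s["eef_rot"],s["q"],s["force"])
W=cloud(d,c);hsv=cv2.cvtColor(p,cv2.COLOR_RGB2HSV);Z=W[...,2];ok=(d>0)&(W[...,0]>420)&(W[...,0]<600)&(W[...,1]>240)&(W[...,1]<440)
m=(ok&(hsv[...,1]<60)&(hsv[...,2]>110)&(Z>32)&(Z<120)).astype(np.uint8)
k,l,st,_=cv2.connectedComponentsWithStats(m)
for i in range(1,k):
    if st[i,4]>100:
        q=W[l==i]; u,sv,vt=np.linalg.svd(q-q.mean(0),full_matrices=False)
        print("bar",st[i].tolist(),rect(q[:,:2]),q.min(0),q.max(0),vt[0].round(3),vt[2].round(3))
        t=q[q[:,2]>q[:,2].max()-5];print(t.mean(0))
m=(ok&(Z>6)&(Z<14)&(hsv[...,0]<30)&(hsv[...,1]>60)); q=W[m]; print("base",rect(q[:,:2]))
E
```

```text
3.55 [502.5645228  217.38015838 252.88662748] [-1.79956177e+02  1.10405327e-01  9.43328583e+01] [ -8.69205576  22.94748504 -25.52079399 114.34155996  13.69142879
  45.665201   -37.76891752] [ 0.94185197 -0.75354481 -0.42177764]
bar [244, 0, 46, 142, 5701] ((504.48956298828125, 327.83038330078125), (47.07876205444336, 135.36680603027344), 3.9224865436553955) [477.32091215 258.94696986  32.59239322] [532.32068691 396.02393298  84.81178165] [ 0.053 -0.998  0.021] [-0.732 -0.054 -0.679]
[492.65645606 326.79328029  81.47821683]
base ((509.1479187011719, 337.83648681640625), (120.07012939453125, 147.23472595214844), 4.129787445068359)
```

View pics/w2.png

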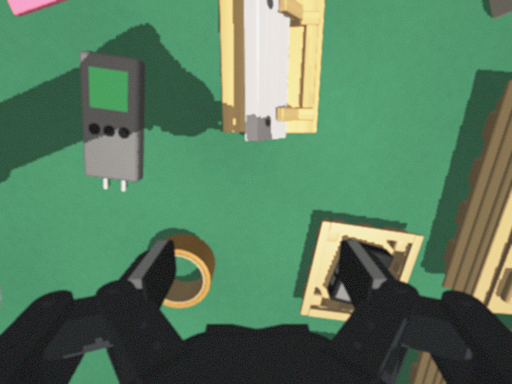

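The wrist view shows the stand at px (220–325, 0–135) with the bar leaning toward the robot as expected. Meter and tape roll are clear. Descending astride the bar.

Emit:
send_rows([
  [-0.02,0.5,0,0],
  [-0.05,1,0,0],
  [-0.05,1,-0.2,0],
  [-0.05,1,-0.5,0],
])

```text
time: 4.0
eef_pos: [498.6, 321.5, 204.6]
eef_rot: [179.7, -0.2, 94.5]
force: [0.6, -0.1, -1.0]
finger_gap: 1.001
finger_force: 0.0
```

Emit:
send_rows([
  [-0.01,0.19,-0.2,0],
  [-0.01,0.19,-0.5,0],
  [-0.01,0.19,-0.7,0],
  [-0.01,0.19,-0.8,0],
  [-0.01,0.19,-0.8,0],
  [-0.01,0.19,-0.8,0],
  [-0.01,0.19,-0.8,0],
])

```text
time: 4.7
eef_pos: [496.9, 339.3, 124.6]
eef_rot: [179.9, -0.1, 94.5]
force: [0.7, -0.0, 0.1]
finger_gap: 0.998
finger_force: 0.0
```

```bash
python3 - <<'E'
from workcell import r
s=r.get_state();print(s["time"],s["eef_pos"],s["eef_rot"],s["force"],s["q"])
E
```

```text
4.7 [496.85286405 339.32718645 124.59968458] [ 1.79877686e+02 -6.72316466e-02  9.44825324e+01] [ 0.67756921 -0.01526917  0.08677684] [-23.95997506  36.12423863 -20.78878173 112.92762622  21.67974639
  34.56026842 -54.62378119]
```

Emit:
send_rows([
  [0,-0.02,-0.2,0],
  [0,-0.02,-0.35,0],
  [0,-0.02,-0.42,0],
  [0,-0.02,-0.42,0],
  [0,-0.02,-0.42,0],
])

```text
time: 5.2
eef_pos: [496.0, 337.5, 81.5]
eef_rot: [180.0, -0.0, 94.5]
force: [-0.4, 0.6, 1.0]
finger_gap: 0.998
finger_force: 0.0
```

Emit:
send_rows([
  [0,0,0,0],
  [0,0,0,0],
  [0,0,0,0],
  [0,0,0,0],
  [0,0,0,0],
  [0,0,0,0],
  [0,0,0,0],
  [0,0,0,0],
], gripper=0.3)

```text
time: 6.0
eef_pos: [495.8, 337.2, 81.3]
eef_rot: [-180.0, 0.0, 94.5]
force: [-0.8, -0.3, 2.1]
finger_gap: 0.354
finger_force: 0.4
```

Emit:
send_rows([
  [0,0,0,0],
  [0,0,0,0],
  [0,0,0,0],
  [0,0,0,0],
  [0,0,0,0],
  [0,0,0,0],
  [0,0,0,0],
  [0,0,0,0],
], gripper=1)

```text
time: 6.8
eef_pos: [497.1, 337.3, 84.2]
eef_rot: [179.8, 0.0, 94.5]
force: [-2.9, -3.2, 19.7]
finger_gap: 0.281
finger_force: 53.5
```

```bash
python3 - <<'E'
from workcell import r
import cv2
p,d=r.snapshot("wrist");cv2.imwrite("pics/w3.png",cv2.cvtColor(p,cv2.COLOR_RGB2BGR))
s=r.get_state();print(s["time"],s["eef_pos"],s["eef_rot"],s["force"],s["ft_torque"],s["finger_gap"],s["finger_force"],r.finger_overhang)
E
```

```text
6.85 [497.07177927 337.33863617  84.23841012] [1.79811372e+02 2.25261892e-02 9.45203568e+01] [-3.34344502 -4.48196266 19.24214857] [-0.77280838  0.18053805 -0.02853342] 0.27886903556780696 53.45911796204746 22.0
```

View pics/w3.png

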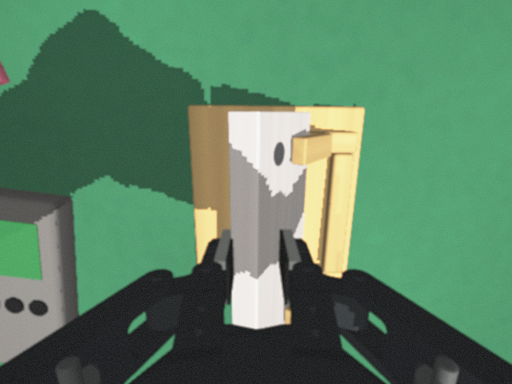

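The view shows the bar gripped near the middle of its top edge, between the cheeks, with a gap of ~24 mm. Drawing it out along the lean in small rows.

Emit:
send_rows([
  [-0.02,0,0.05,0],
  [-0.05,0,0.09,0],
  [-0.08,-0.01,0.13,0],
  [-0.11,-0.01,0.17,0],
  [-0.11,-0.01,0.17,0],
])

```text
time: 7.35
eef_pos: [492.8, 337.4, 100.4]
eef_rot: [179.2, -0.3, 94.4]
force: [10.2, -0.5, 1.6]
finger_gap: 0.237
finger_force: 53.7
```

Emit:
send_rows([
  [-0.03,0,0.05,0],
  [-0.06,0,0.09,0],
  [-0.09,-0.01,0.13,0],
  [-0.12,-0.01,0.17,0],
  [-0.15,-0.01,0.22,0],
  [-0.15,-0.01,0.22,0],
])

```text
time: 7.95
eef_pos: [468.0, 334.6, 119.9]
eef_rot: [-179.9, 0.1, 94.6]
force: [0.5, -0.0, -3.3]
finger_gap: 0.169
finger_force: 60.5
```

```bash
python3 - <<'E'
from workcell import r
import cv2
p,d=r.snapshot("scene");cv2.imwrite("pics/s4.png",cv2.resize(cv2.cvtColor(p,cv2.COLOR_RGB2BGR)[180:330,240:400],None,fx=4,fy=4))
s=r.get_state();print(s["time"],s["eef_pos"],s["eef_rot"],s["force"],s["ft_torque"],s["finger_gap"],s["finger_force"])
E
```

```text
8.0 [468.3265205  334.66903438 119.72344537] [-1.79878302e+02  6.09513121e-02  9.45943611e+01] [ 0.41441438 -0.56704619 -4.14251195] [-0.03464513 -0.01557544 -0.00731086] 0.16885250615027206 60.45218059793115
```

View pics/s4.png

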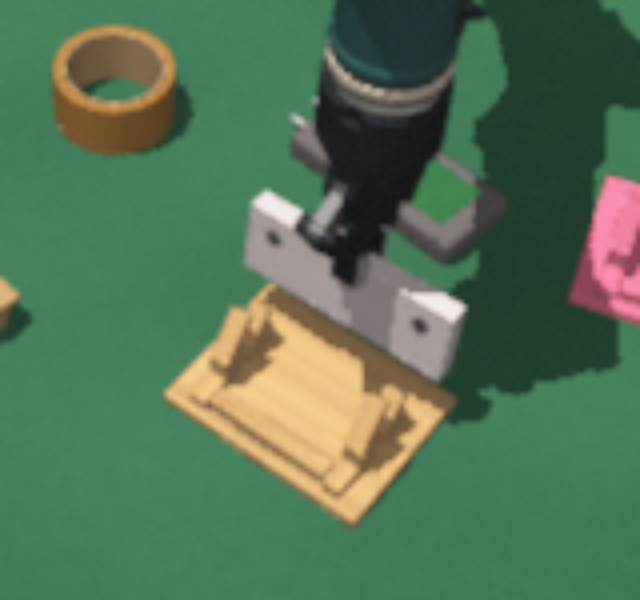

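Bar is clear of the stand, hanging upright with its lower edge below the fingers. Lifting and carrying it to tray_a.

Emit:
send_rows([
  [0,0,0.3,0],
  [0,-0.2,0.6,0],
  [0,-0.6,0.8,0],
  [0,-1,0.8,0],
  [0,-1,0.8,0],
])

```text
time: 8.5
eef_pos: [468.6, 226.5, 199.2]
eef_rot: [-179.7, 0.5, 94.1]
force: [-0.5, -0.5, -5.0]
finger_gap: 0.173
finger_force: 60.4
```

Emit:
send_rows([
  [0.1,-0.5,0,0],
  [0.2,-1,0,0],
  [0.2,-1,0,-0.1],
])

```text
time: 8.8
eef_pos: [489.5, 125.1, 198.5]
eef_rot: [-179.7, 0.5, 90.9]
force: [0.5, -1.0, -3.8]
finger_gap: 0.171
finger_force: 60.5
```

Emit:
send_rows([
  [0.1,-0.5,0,0],
  [0.2,-1,0,0],
  [0.2,-1,0,0],
])

```text
time: 9.1
eef_pos: [509.5, 25.9, 198.8]
eef_rot: [-179.8, 0.3, 91.0]
force: [0.0, 0.4, -4.6]
finger_gap: 0.168
finger_force: 60.5
```

Emit:
send_rows([
  [0,-0.5,0,0],
  [0,-1,0,0],
  [0,-1,0,0],
])

```text
time: 9.4
eef_pos: [507.8, -74.3, 198.8]
eef_rot: [-179.7, 0.3, 90.9]
force: [-0.2, -0.5, -4.5]
finger_gap: 0.17
finger_force: 60.4
```

Emit:
send_rows([
  [0,-0.5,0,0],
  [0,-1,0,0],
  [0,-1,0,0],
])

```text
time: 9.7
eef_pos: [508.0, -174.2, 199.1]
eef_rot: [-179.8, 0.3, 90.9]
force: [-0.1, -0.5, -4.3]
finger_gap: 0.167
finger_force: 60.4
```

Emit:
send_rows([
  [0,-0.5,0,0],
  [0,-1,0,0],
  [0,-1,0,0],
])

```text
time: 10.0
eef_pos: [507.9, -274.6, 199.2]
eef_rot: [-179.9, 0.3, 90.9]
force: [-1.1, -1.1, -4.1]
finger_gap: 0.171
finger_force: 60.4
```

Emit:
send_rows([
  [0.1,-0.3,0,0],
  [0.1,-0.6,0,0],
  [0.1,-0.74,0,0],
  [0.1,-0.74,0,0],
  [0.1,-0.74,0,0],
  [0.1,-0.74,0,0],
])

```text
time: 10.6
eef_pos: [519.9, -336.0, 200.0]
eef_rot: [-180.0, -0.1, 91.8]
force: [-0.1, 0.8, -3.3]
finger_gap: 0.169
finger_force: 60.5
```

```bash
cat > look.py <<'E'
from workcell import r
from h import *
import sys
s=r.get_state();print(s["time"],s["eef_pos"],s["eef_rot"],s["force"],s["finger_gap"])
for n in ("wrist","scene","top"):
    c=r.camera_params(n);p,d=r.snapshot(n);np.savez(f"{n}_{sys.argv[1]}.npz",p=p,d=d,**c)
    W=cloud(d,c);hsv=cv2.cvtColor(p,cv2.COLOR_RGB2HSV)
    m=((d>0)&(hsv[...,1]<50)&(hsv[...,2]>60)&(np.abs(W[...,0]-s["eef_pos"][0])<40)&(np.abs(W[...,1]-s["eef_pos"][1])<110)&(W[...,2]<s["eef_pos"][2]+12)).astype(np.uint8)
    k,l,st,_=cv2.connectedComponentsWithStats(m)
    for i in range(1,k):
        if st[i,4]>80: q=W[l==i];print(n,st[i].tolist(),rect(q[:,:2]),q.min(0).round(1),q.max(0).round(1))
E
python3 look.py a
```

```text
10.6 [ 519.93810994 -335.99212678  200.02879258] [-1.79957760e+02 -1.14968822e-01  9.18228038e+01] [-0.07704536  0.79844131 -3.33812578] 0.1693711507041875
wrist [225, 110, 64, 219, 7833] ((519.046630859375, -332.83416748046875), (42.55278778076172, 141.79441833496094), 1.7858027219772339) [ 496.4 -403.1   -2.5] [ 542.  -261.4  212. ]
scene [133, 114, 35, 32, 535] ((522.6963500976562, -335.9169921875), (27.841516494750977, 156.69320678710938), 4.362499713897705) [ 507.7 -414.2  130.1] [ 535.7 -256.8  211.7]
top [386, 146, 37, 15, 356] ((526.8906860351562, -328.7604064941406), (42.87420654296875, 133.71214294433594), 2.2836544513702393) [ 505.4 -394.7   -5.1] [ 550.8 -262.3  208.6]
```

```bash
python3 - <<'E'
from h import *
out=[]
for n,box in(("scene",(90,190,100,200)),("wrist",(60,384,150,390))):
    c=dict(np.load(n+"_a.npz"));p,d=c["p"],c["d"];W=cloud(d,c)
    a,b,e,f=box;im=cv2.cvtColor(p,cv2.COLOR_RGB2BGR)[a:b,e:f];out.append(cv2.resize(im,(int(400*im.shape[1]/im.shape[0]),400)))
    hsv=cv2.cvtColor(p,cv2.COLOR_RGB2HSV)
    m=(d>0)&(hsv[...,1]<50)&(hsv[...,2]>60)&(abs(W[...,0]-520)<22)&(abs(W[...,1]+336)<90)&(W[...,2]>125)&(W[...,2]<215)
    q=W[m]; print(n,len(q),np.percentile(q,[1,50,99],axis=0).round(1).tolist())
    for y in range(-405,-265,20):
        t=q[abs(q[:,1]-y)<6]
        if len(t)>8: print(y,len(t),t[:,0].min().round(1),t[:,0].max().round(1),"z",np.percentile(t[:,2],[3,97]).round(1), "x@z",[(z,round(float(np.max(t[abs(t[:,2]-z)<5,0])),1)) for z in(150,165,180,195) if (abs(t[:,2]-z)<5).any()])
cv2.imwrite("pics/c5.png",np.hstack(out))
E
```

```text
scene 539 [[509.6, -408.9, 133.3], [527.9, -315.2, 167.1], [533.9, -258.4, 208.2]]
-405 28 514.8 533.4 z [134.9 185.9] x@z [(150, 532.9), (165, 532.6), (180, 533.0), (195, 514.8)]
-385 27 527.4 533.9 z [133.1 183.6] x@z [(150, 533.0), (165, 533.9), (180, 532.4)]
-365 27 527.9 532.9 z [136.1 187.7] x@z [(150, 532.3), (165, 532.4), (180, 529.3), (195, 531.1)]
-345 21 512.3 532.4 z [132.8 180. ] x@z [(150, 532.4), (165, 530.0), (195, 512.3)]
-325 73 507.7 535.7 z [137.3 210.6] x@z [(150, 528.8), (165, 528.9), (180, 533.5), (195, 535.5)]
-305 43 513.2 530.9 z [135.9 193.9] x@z [(150, 530.9), (165, 530.1), (180, 528.2), (195, 528.5)]
-285 49 510.5 530.2 z [136.8 194.3] x@z [(150, 530.2), (165, 528.5), (180, 528.1), (195, 529.1)]
wrist 7722 [[506.4, -377.8, 186.1], [518.5, -318.2, 192.0], [531.7, -264.2, 214.0]]
-385 38 513.6 524.9 z [191.  192.6] x@z [(195, 524.9)]
-365 532 512.1 527.8 z [191.1 193.1] x@z [(195, 527.8)]
-345 627 510.9 528.9 z [190.9 209.4] x@z [(195, 526.9)]
-325 1461 504.2 534.3 z [184.4 214.4] x@z [(180, 532.0), (195, 534.3)]
-305 776 510.1 526.1 z [190.7 193. ] x@z [(195, 526.1)]
-285 876 509.4 526.4 z [190.5 193.2] x@z [(180, 526.4), (195, 525.2)]
```

View pics/c5.png

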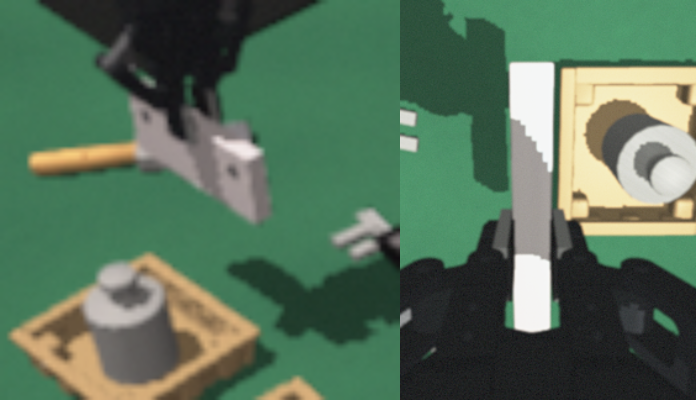

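The views show the bar held level and upright, its top 8 mm below the TCP, so its bottom is at about TCP z − 68. Its +x face is ~15 mm short of the flange edge. Lowering beside the tray with a small gap.

Emit:
send_rows([
  [0.03,-0.02,-0.2,0],
  [0.07,-0.04,-0.5,0],
  [0.09,-0.05,-0.8,0],
  [0.09,-0.05,-0.9,0],
  [0.09,-0.05,-0.9,0],
])

```text
time: 11.25
eef_pos: [527.8, -342.6, 108.9]
eef_rot: [-179.8, -0.1, 91.7]
force: [0.1, -0.4, -3.3]
finger_gap: 0.169
finger_force: 60.4
```

Emit:
send_rows([
  [0,0,-0.1,0],
  [0,0,-0.2,0],
  [0,0,-0.3,0],
  [0,0,-0.33,0],
  [0,0,-0.33,0],
  [0,0,-0.33,0],
  [0,0,-0.33,0],
])

```text
time: 11.95
eef_pos: [529.3, -344.0, 77.7]
eef_rot: [180.0, 0.0, 91.7]
force: [-0.8, -1.2, -3.9]
finger_gap: 0.17
finger_force: 60.4
```

```bash
cat > gap.py <<'E'
from workcell import r
from h import *
import sys
s=r.get_state();print(s["time"],s["eef_pos"],s["eef_rot"],s["force"],s["finger_gap"])
c=r.camera_params("wrist");p,d=r.snapshot("wrist");np.savez(f"g{sys.argv[1]}.npz",p=p,d=d,**c)
cv2.imwrite(f"pics/g{sys.argv[1]}.png",cv2.cvtColor(p,cv2.COLOR_RGB2BGR))
W=cloud(d,c);hsv=cv2.cvtColor(p,cv2.COLOR_RGB2HSV);ex=s["eef_pos"][0]
zt=s["eef_pos"][2]-8
brown=(hsv[...,0]<30)&(hsv[...,1]>60)&(hsv[...,2]>60)&(abs(W[...,2]-31)<7)&(W[...,0]>525)&(W[...,0]<590)
white=(hsv[...,1]<50)&(hsv[...,2]>60)&(W[...,2]>50)&(W[...,2]<72)&(abs(W[...,0]-ex)<30)
for y in range(-410,-255,15):
    t=brown&(abs(W[...,1]-y)<3);w=white&(abs(W[...,1]-y)<3)
    print(y,"edge",W[t][:,0].min().round(1) if t.sum()>5 else None,"bar",(np.percentile(W[w][:,0],[2,98]).round(1),np.median(W[w][:,2]).round(1)) if w.sum()>5 else None)
print("bar y",np.percentile(W[white][:,1],[0.5,99.5]) if white.any() else None)
E
python3 gap.py 1
```

```text
11.95 [ 529.25031366 -344.0173576    77.719661  ] [1.79951389e+02 2.58409875e-02 9.16610606e+01] [-0.81008571 -1.18666506 -3.86327387] 0.17011272679152606
-410 edge None bar None
-395 edge None bar None
-380 edge None bar (array([521.7, 537.1]), np.float64(69.8))
-365 edge None bar (array([521.4, 536.4]), np.float64(69.8))
-350 edge 546.0 bar (array([521.7, 535.8]), np.float64(69.7))
-335 edge 542.7 bar (array([515. , 541.7]), np.float64(69.2))
-320 edge 542.6 bar (array([519.8, 535.4]), np.float64(69.6))
-305 edge 541.8 bar (array([519.6, 534.8]), np.float64(69.5))
-290 edge 541.4 bar (array([518.9, 534.3]), np.float64(69.4))
-275 edge 540.8 bar (array([518.7, 533.9]), np.float64(69.3))
-260 edge None bar None
bar y [-386.97284063 -271.78980362]
```

Emit:
send_rows([
  [0.01,0.02,-0.03,0],
  [0.03,0.04,-0.06,0.007],
  [0.03,0.04,-0.085,0.007],
  [0.03,0.04,-0.085,0.007],
  [0.03,0.04,-0.085,0.007],
  [0.03,0.04,-0.085,0.007],
])

```text
time: 12.6
eef_pos: [531.9, -340.0, 68.8]
eef_rot: [180.0, 0.0, 91.9]
force: [-1.2, -0.0, -3.5]
finger_gap: 0.168
finger_force: 60.4
```

```bash
python3 gap.py 2
```

```text
12.6 [ 531.86419328 -339.97659341   68.80469689] [1.79999673e+02 8.49641551e-03 9.18563870e+01] [-1.16548265 -0.00724479 -3.52749726] 0.16769336849574012
-410 edge None bar None
-395 edge 545.4 bar None
-380 edge None bar (array([524.4, 540. ]), np.float64(60.9))
-365 edge None bar (array([524.2, 539.3]), np.float64(60.9))
-350 edge 586.5 bar (array([524.3, 538.7]), np.float64(60.9))
-335 edge 543.0 bar (array([523.8, 546. ]), np.float64(60.9))
-320 edge 542.8 bar (array([522.4, 537.7]), np.float64(60.6))
-305 edge 542.0 bar (array([522.1, 537.5]), np.float64(60.6))
-290 edge 541.3 bar (array([521.4, 536.8]), np.float64(60.5))
-275 edge 541.0 bar (array([521.2, 536.5]), np.float64(60.5))
-260 edge None bar None
bar y [-382.99975654 -267.76875715]
```

Emit:
send_rows([
  [0.01,0,0,0],
  [0.02,0,0,0],
  [0.03,0,0,0],
  [0.03,0,0,0],
  [0.03,0,0,0],
])

```text
time: 13.15
eef_pos: [534.3, -339.9, 68.7]
eef_rot: [-179.9, -0.0, 91.8]
force: [-1.3, 0.0, -3.4]
finger_gap: 0.165
finger_force: 60.4
```

Emit:
send_rows([
  [0.005,0,0,0],
  [0.01,0,0,0],
  [0.01,0,0,0],
  [0.01,0,0,0],
])

```text
time: 13.55
eef_pos: [534.4, -340.0, 68.6]
eef_rot: [-179.8, -0.0, 91.8]
force: [-5.1, -0.6, -1.1]
finger_gap: 0.172
finger_force: 60.4
```

```bash
python3 gap.py 3
```

```text
13.55 [ 534.4058411  -339.9579451    68.56078578] [-1.79834492e+02 -1.67486197e-02  9.18366137e+01] [-5.07678045 -0.60213037 -1.1120143 ] 0.17204097747921548
-410 edge 546.7 bar None
-395 edge 545.8 bar None
-380 edge None bar (array([527. , 542.6]), np.float64(60.7))
-365 edge None bar (array([526.7, 541.8]), np.float64(60.6))
-350 edge 586.2 bar (array([526.9, 541.3]), np.float64(60.6))
-335 edge 543.5 bar (array([526.4, 548.5]), np.float64(60.6))
-320 edge 543.1 bar (array([524.9, 540.3]), np.float64(60.4))
-305 edge 542.7 bar (array([524.7, 540. ]), np.float64(60.4))
-290 edge 541.8 bar (array([524. , 539.3]), np.float64(60.4))
-275 edge 541.7 bar (array([523.8, 539.1]), np.float64(60.3))
-260 edge None bar None
bar y [-382.82535255 -267.71008081]
```

Contact with the flange (Fx rose by ~4 N). Easing off, seating the bar on the bench, then a light press and release.

Emit:
send_rows([
  [-0.01,0,0,0],
  [-0.01,0,-0.01,0],
  [-0.01,0,-0.015,0],
  [-0.01,0,-0.02,0],
  [-0.01,0,-0.02,0],
])

```text
time: 14.1
eef_pos: [534.5, -340.1, 67.5]
eef_rot: [-179.9, 0.0, 91.9]
force: [-6.0, 0.2, 4.7]
finger_gap: 0.17
finger_force: 61.0
```

Emit:
send_rows([
  [0.004,0,0,0],
  [0.007,0,0,0],
  [0.007,0,0,0],
])

```text
time: 14.4
eef_pos: [534.5, -340.1, 67.5]
eef_rot: [-179.9, 0.0, 91.8]
force: [-6.7, 0.2, 4.8]
finger_gap: 0.167
finger_force: 61.1
```

Emit:
send_rows([
  [-0.01,0,0.005,0],
  [-0.015,0,0.008,0],
  [-0.015,0,0.008,0],
])

```text
time: 14.7
eef_pos: [534.3, -340.0, 67.6]
eef_rot: [180.0, 0.0, 91.9]
force: [-3.8, -2.0, -2.6]
finger_gap: 0.169
finger_force: 60.2
```

```bash
python3 gap.py 4
```

```text
14.7 [ 534.34843166 -340.04589701   67.60581378] [1.79969670e+02 1.57906652e-02 9.18633865e+01] [-3.75295921 -1.98646361 -2.58088041] 0.16863103641304608
-410 edge None bar None
-395 edge 545.8 bar None
-380 edge None bar (array([526.9, 542.5]), np.float64(59.6))
-365 edge None bar (array([526.7, 541.8]), np.float64(59.6))
-350 edge 586.3 bar (array([526.8, 541.2]), np.float64(59.6))
-335 edge 543.5 bar (array([526.3, 548.4]), np.float64(59.7))
-320 edge 543.1 bar (array([524.9, 540.3]), np.float64(59.6))
-305 edge 542.6 bar (array([524.6, 539.9]), np.float64(59.6))
-290 edge 542.1 bar (array([523.9, 539.3]), np.float64(59.5))
-275 edge 541.6 bar (array([523.7, 538.9]), np.float64(59.6))
-260 edge None bar None
bar y [-383.17152833 -267.85297869]
```

Emit:
send_rows([
  [0,0,0,0],
  [0,0,0,0],
  [0,0,0,0],
  [0,0,0,0],
  [0,0,0,0],
], gripper=0.4)

```text
time: 15.25
eef_pos: [534.8, -339.8, 67.9]
eef_rot: [179.9, 0.0, 91.9]
force: [0.0, 0.0, -0.8]
finger_gap: 0.305
finger_force: 0.0
```

```bash
python3 gap.py 5
```

```text
15.25 [ 534.80750551 -339.76414673   67.85491823] [1.79924053e+02 1.41131666e-02 9.18842550e+01] [ 0.03003421  0.04923829 -0.80034947] 0.30548609697474394
-410 edge None bar None
-395 edge 545.6 bar None
-380 edge 544.9 bar (array([527.4, 542.4]), np.float64(59.5))
-365 edge 544.3 bar (array([526.6, 541.7]), np.float64(59.5))
-350 edge 544.1 bar (array([526.3, 541.6]), np.float64(59.5))
-335 edge 543.5 bar (array([525.5, 541. ]), np.float64(59.6))
-320 edge 543.2 bar (array([525.3, 540.7]), np.float64(59.5))
-305 edge 542.4 bar (array([524.6, 539.9]), np.float64(59.5))
-290 edge 542.3 bar (array([524.4, 539.7]), np.float64(59.5))
-275 edge 541.6 bar (array([523.7, 538.9]), np.float64(59.5))
-260 edge None bar None
bar y [-383.11072959 -268.00692672]
```

View pics/g5.png

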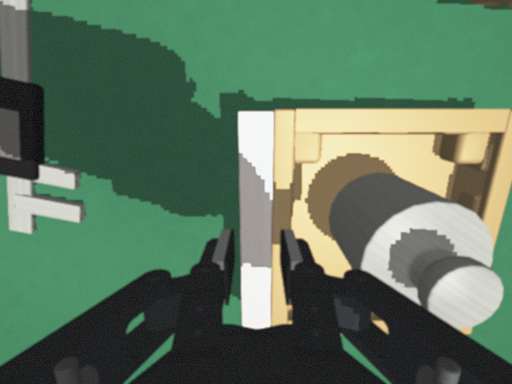

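The view shows the bar (px 238–275) standing free against the flange, parallel to it (slopes 1.9° and 1.8°) with no bench visible between them. Retreating upward and taking an oblique look from the tray side.

Emit:
send_rows([
  [0,0,0.1,0],
  [0,0,0.3,0],
  [0,0,0.6,0],
  [0,0,1,0],
  [0,0,1,0],
  [0,0,1,0],
])

```text
time: 15.9
eef_pos: [534.7, -340.3, 169.3]
eef_rot: [179.9, 0.1, 91.9]
force: [0.1, -0.6, -0.5]
finger_gap: 0.297
finger_force: 0.0
```

Emit:
send_rows([
  [0.3,-0.2,0.1,0],
  [0.6,-0.4,0.1,0],
  [0.8,-0.7,0.1,0],
  [0.8,-0.7,0.1,0],
  [0.8,-0.7,0.1,0],
  [0.8,-0.7,0.1,0],
])

```text
time: 16.5
eef_pos: [612.8, -408.3, 176.1]
eef_rot: [-179.8, -0.1, 91.9]
force: [0.4, -0.5, -0.1]
finger_gap: 0.302
finger_force: 0.0
```

```bash
python3 - <<'E'
from workcell import r
from h import *
s=r.get_state();print(s["time"],s["eef_pos"],s["eef_rot"],s["force"])
c=r.camera_params("wrist");p,d=r.snapshot("wrist")
np.savez("f.npz",p=p,d=d,**c);T=c["cam_to_world"];print(np.round(T[:3,3]))
W=cloud(d,c)
hsv=cv2.cvtColor(p,cv2.COLOR_RGB2HSV)
brown=(hsv[...,0]<30)&(hsv[...,1]>60)&(abs(W[...,2]-31)<5)&(W[...,0]<570)
white=(hsv[...,1]<50)&(hsv[...,2]>60)&(abs(W[...,0]-533)<16)&(W[...,2]<66)
for y in range(-405,-260,20):
    t=brown&(abs(W[...,1]-y)<4);w=white&(abs(W[...,1]-y)<4);q=W[w]
    tp=q[q[:,2]>57];f=q[(q[:,2]>35)&(q[:,2]<55)]
    print(y,"edge",W[t][:,0].min().round(1) if t.sum()>4 else None,"top",np.percentile(tp[:,0],[2,98]).round(1) if len(tp)>4 else None,"face",np.median(f[:,0]).round(1) if len(f)>4 else None,len(f))
t=brown&(W[...,0]>545)&(W[...,0]<552); print("tray y",W[t][:,1].min(),W[t][:,1].max()," bar y",W[white&(W[...,2]>56)][:,1].min(),W[white&(W[...,2]>56)][:,1].max())
m=((d>0)&(W[...,2]>25)&(W[...,2]<37)&(W[...,0]>543.5)&(W[...,0]<700)&(W[...,1]<-240)&(hsv[...,1]>60)).astype(np.uint8)
k,l,st,_=cv2.connectedComponentsWithStats(m);i=1+np.argmax(st[1:,4]);print(rect(W[l==i][:,:2]))
u,v=np.where(white)[1],np.where(white)[0]; a,b=max(v.min()-30,0),v.max()+30;e,g=max(u.min()-40,0),u.max()+90
im=cv2.cvtColor(p,cv2.COLOR_RGB2BGR)[a:b,e:g];k=min(800/im.shape[1],600/im.shape[0]);cv2.imwrite("pics/f.png",cv2.resize(im,None,fx=k,fy=k,interpolation=cv2.INTER_NEAREST))
E
```

```text
16.5 [ 612.76868212 -408.33054881  176.13560266] [-1.79835935e+02 -1.30931986e-01  9.19107622e+01] [ 0.37767607 -0.49596262 -0.10198777]
[ 610. -336.  296.]
-405 edge 545.7 top [528.  543.6] face 544.2 56
-385 edge 545.5 top [528.  543.1] face 543.6 62
-365 edge 544.5 top [526.9 542.3] face 542.9 64
-345 edge 544.0 top [526.3 541.7] face 542.3 69
-325 edge 543.2 top [525.5 541. ] face 541.7 74
-305 edge 542.3 top [525.1 540.4] face 541.0 78
-285 edge 541.0 top [524.2 540. ] face 540.4 82
-265 edge 541.1 top [524.1 539.3] face 539.8 13
tray y -415.27141922566295 -266.7291244123341  bar y -417.23190890777175 -267.2896923617367
((612.8855590820312, -339.10546875), (140.73687744140625, 150.67025756835938), 1.9252817630767822)
```

View pics/f.png

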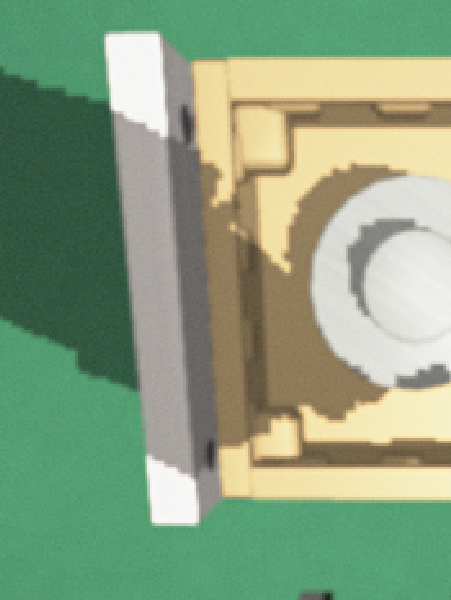

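The view shows the bar upright and flush along the whole flange. The tray centre reads the same as before (612.9, −339.1), and the bar is centred to about 1–2 mm.

```bash
python3 -c "
from workcell import r
print(r.finish_job())"
```

```text
the job is handed in; nothing more can be done
None
```

The straightedge stands on its long edge midway along the loaded tray's (tray_a) robot-side flange, flush with it to within about 1 mm in the last wrist view; I saw no tray movement there, and the job is handed in at about 16.6 s (no verdict was returned).

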